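Run the cap press down with fingertip strokes on its wing nut

TASK

Screw the small cap press down onto the cap in its nest: push the wings of the steel wing nut round clockwise (seen from above) with your fingertips, stroke after stroke, until the nut will turn no further and the rubber foot is fully home on the cap. Only push on the wings from one side at a time; do not take the nut between the fingers. Leave the cap in its nest, do not disturb the spare cap, the jar and the screwdriver, and finish clear of the press.

Things in the scene. Friction and masses are not known exactly. Their poses are not given: they have to be found in the camera images.
- press: Fixed dark green C-frame bench press. Origin on the work surface straight below the vertical screw axis, z up. Base plate 20 mm high, x -60 to 60, y -62 to 98 mm. Column on the +y side; its arm, 44 mm wide, reaches over the axis, arm top at z = 100 mm. The column's head (x -17 to 17, y 44 to 74, top z = 132 mm) stops a finger from circling the nut; the wings pass it freely. Other sides are open.
- nut (a joint): Angle of the wing nut in rad, grows clockwise seen from above, which lowers the foot 4 mm a turn. Starts between 0 and 4; firm stop at 12.0, foot home on the cap. Light drag (0.04 N m, about 1.6 N on a wing 25 mm from the axis); it stays where it is left and does not itself rise or sink.
- wings (a point): Steel wing nut on the arm. Point on the screw axis at mid-height of the wings, 116 mm above the work surface; turns with the nut, x along the wings (as the press's x at joint 0), z up. Two opposite flat wings reach 36 mm from the axis, 7 mm thick, from 106 to 126 mm above the surface; hub 24 mm in diameter. A 12 mm dark threaded spindle sticks up through it, to 152 mm at most.
- nest (a point): Centre of the nest on the base plate of the press, below the screw axis, 20 mm above the work surface: four short pins (10 mm high) round the cap with 1.5 mm play.
- cap: Plain plastic cap 50 mm in diameter, 22 mm high, that stands in the nest under the rubber foot. Origin: centre of its underside.
- foot: Round rubber foot, 32 mm in diameter, on the lower end of the spindle; origin: centre of its underside, 41.8 mm above the work surface when home, up to 7.7 mm higher at the start.
- spare_cap: Bystander: a loose cap like the one in the nest, 50 mm in diameter, 22 mm high, on the table beside the press. Origin: centre of its underside.
- jar: Bystander: closed plastic jar, 54 mm in diameter, 75 mm high, standing beside the press. Origin: centre of its underside.
- screwdriver: Bystander: black-handled screwdriver 170 mm long, lying on the far side of the press.

How it is judged:
By the outcome, as a careful person would: the job done as asked, in the order asked, and still so for the second after the job is handed in, with the robot touching nothing.
It also fails if it takes over 64 s, if anything falls off the work surface, if the arm or the gripper's body presses on something with over 40 N, if the wrist force passes 120 N, or if a joint passes its speed limit or range.

ROBOT

A 6-joint arm with a two-finger parallel gripper is mounted at the origin on the work surface. World frame = base frame: x ahead of the robot, y to its left, z up, the work surface at z = 0. Lengths are in m, angles in rad, forces in N, time in s.
With the tool pointing down it reaches from about 0.325 to 0.75 m from the base axis. Payload 7.6 kg.
Tool frame: the origin (TCP) lies at the very end of the fingers, on their centre line; the grasp point (between the pads) lies 19 mm behind it; z points along the fingers, y is the line along which they close (so a half turn about z gives the same grasp; the last joint's range is limited). The gripper opens to 85 mm and grips with 20 to 120 N. Pads are 22 mm wide; open, the fingers measure 114 mm over their backs; the gripper's body (76 mm by 85 mm) begins 54 mm behind the grasp point. The pads swing forward as they close: fully open they stand 13 mm farther back than shut.
Start: joints at [1.194, 0.052, 1.401, -0, 1.689, -0.07], TCP at [0.159, 0.501, 0.231] pointing down, gripper open.
Joint ranges: [-2.9, 2.9], [-0.91, 2.17], [0.12, 2.37], [-1.06, 4.2], [0.26, 2.73], [-2.93, 2.93]. Speed limits (rad/s): [2.57, 2.57, 3.01, 3.14, 3.14, 3.14].

INTERFACE

Orientations are given as a unit quaternion [x, y, z, w].
In Python, from rig import telemetry, eyes, ticket gives the robot as it stands. The module is installed in compiled form; this text tells all that it offers.
- The arm moves only by the tool apply_moves, never from a script. Its argument "increments" is a list of rows, each a list of 7 numbers: the shift along the tool's x, y, z in mm, then the turn, a rotation vector about the tool's x, y, z in rad, then the gripper command: -1 is shut, 1 is fully open, values between are in proportion. In form: [[dx, dy, dz, ax, ay, az, hand], ...]. A call has exactly 8 rows; each row is the pose to reach, as a shift and turn from the pose commanded when the call began, along the tool's axes at that moment; what a row does not reach only later rows make up. A row lasts 1/8 s, in which the tool goes at most 62.5 mm and 10.7 degrees, less where a joint would pass 70% of its speed; a pose out of reach is approached as far as the arm can. A call with a gripper value outside its range is refused whole. The fingers move at their own pace and stop on an object; "force" is the grip in N (left out, the last holds). Time passes only in rows, so rows that repeat a pose let the fingers close, or fill a call up. It gives the time, the measured TCP pose, the force, the opening and the grip force at its end, in the units of the state.
- telemetry.sense(): the state, without advancing time (a new reading comes with each control period).
- eyes.snapshot(name): name is "side" or "top"; returns (picture, depth): 400x640x3 uint8, red, green, blue; 400x640 float32, m along the optical axis (not along the pixel's ray), 0 where there is no reading.
- eyes.camera_params(name): a dict with "vfov" (degrees; the focal length in pixels is half the picture's height over the tangent of half this angle, whatever the lens; pixels are square), "cx", "cy" (the principal point, pixels), "extrinsics" (4x4, takes a point from camera to world coordinates). Camera axes: x right, y down, z forward; pixel columns grow to the right and rows downward; lengths in m; the calibration is good to about 2 mm. A picture is of the moment at which its call begins. camera_params takes no time and is no camera call.
- ticket.sign_off(): hands the job in; it is judged then, once.
The state is a dict: "t": time; "joint_positions": joint angles; "joint_vel": joint speeds; "tau": joint torques, N m; "eef_pos": TCP position; "tcp_rot": TCP orientation; "contact_force": force on the tool from outside, world axes, zero at the start; "ft_torque": the same for the moment, N m; "gripper_width": finger opening in m; "grasp_force": force on a finger pad.
Only numpy, scipy, OpenCV 4.12 (cv2) and the standard library are available. Lean on these libraries where they do the work, as an engineer would, in place of code of your own. Each camera call takes 0.05 s, during which the arm holds its last target. There are 200 camera calls.

## Working session

There is one attempt and no reset: what is moved stays moved. The work goes in short steps, Python scripts to look and compute and a tool call to move; the robot and the scene stay as the last step left them, time stands still between calls to the robot, and variables do not carry over. Pictures are saved under pics/ and viewed, at most 10 in all, crops included, and the job is handed in when it is done.

Besides the shell and the picture viewer there is one more tool, called after "Emit:" by a JSON object that holds its "op" and its "data". apply_moves: Moves the arm, as the interface text tells. Its arguments: {"type":"object","properties":{"increments":{"type":"array"},"force":{"type":"number"}},"required":["increments"]}

```bash
mkdir -p pics; cat > h.py <<'E'
import numpy as np, cv2
from rig import telemetry, eyes, ticket
def snap(n):
    p,d=eyes.snapshot(n); c=eyes.camera_params(n); return p,d,c
def pts(d,c):
    f=200/np.tan(np.radians(c['vfov'])/2); v,u=np.mgrid[:400,:640]
    P=np.stack([(u-c['cx'])/f*d,(v-c['cy'])/f*d,d,np.ones_like(d)],-1)
    return (P@np.array(c['extrinsics']).T)[...,:3]
E
python3 - <<'E'
from h import *
for n in('top','side'):
    p,d,c=snap(n); print(n,c,(d>0).mean()); cv2.imwrite(f'pics/{n}0.png',p[...,::-1]); np.savez(f'{n}0.npz',p=p,d=d)
s=telemetry.sense();print(s)
E
```

```text
top {'vfov': 50.38584602456591, 'cx': 321.5783115650384, 'cy': 199.1256970944317, 'extrinsics': array([[ 0.01749624, -0.99585498,  0.08925661,  0.51535464],
       [-0.99976938, -0.01853684, -0.01084295, -0.01157921],
       [ 0.01245254, -0.08904632, -0.99594964,  0.88655377],
       [ 0.        ,  0.        ,  0.        ,  1.        ]])} 0.99603125
side {'vfov': 49.99955227717287, 'cx': 319.70629570236633, 'cy': 201.2204883982422, 'extrinsics': array([[ 0.72246042, -0.49751129,  0.48013899,  0.25703347],
       [-0.69137637, -0.52690239,  0.49434056, -0.35199845],
       [ 0.00704637, -0.68909824, -0.72463367,  0.57060677],
       [ 0.        ,  0.        ,  0.        ,  1.        ]])} 0.99597265625
{'t': 0.1, 'joint_positions': array([ 1.19367564e+00,  5.27807270e-02,  1.40162409e+00, -2.95122650e-06,
        1.68858278e+00, -7.03145724e-02]), 'joint_vel': array([ 1.22625879e-04, -2.50122110e-03, -2.02993830e-03,  7.11397727e-04,
        2.86177882e-05, -6.25881886e-04]), 'tau': array([ 1.06427633e-03, -3.82583070e+01, -3.60985279e+01, -6.25965549e-05,
        4.72326137e-03,  3.86677971e-05]), 'eef_pos': array([0.15844691, 0.50024255, 0.23055255]), 'tcp_rot': array([ 1.52802239e-01,  9.88256540e-01, -6.80417891e-04, -1.53309947e-04]), 'contact_force': array([-0.84510996,  0.09549588,  0.20293356]), 'ft_torque': array([ 0.02302334, -0.0001293 , -0.02780319]), 'grasp_force': 0.0, 'gripper_width': 0.08533830052970297}
```

View pics/top0.png

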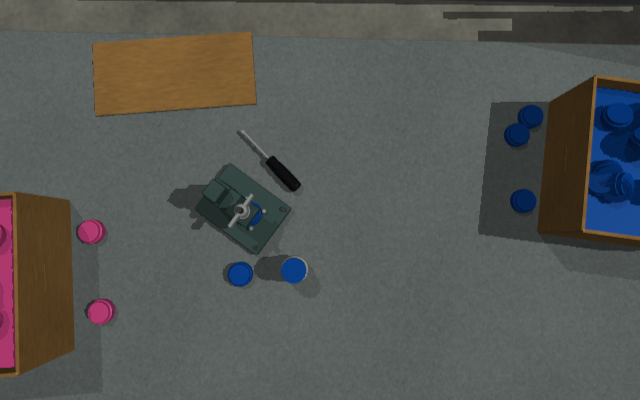

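View pics/side0.png

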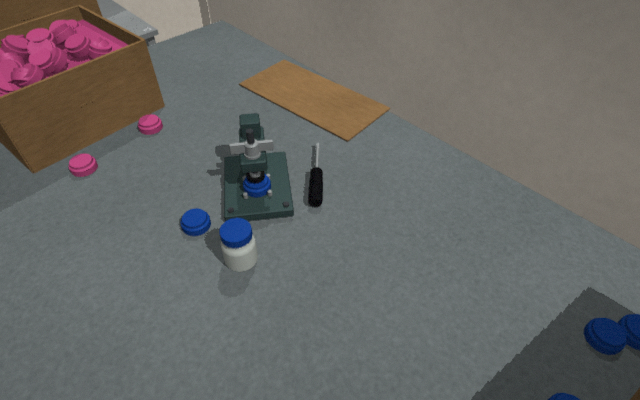

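The top view shows the press around (242,210), its head at (215,190), the nut at (241,211), the spare cap at (240,273), the jar at (293,270) and the screwdriver at (270,160). The side view shows the wings at (252,147) and the head behind them at (250,122).

```bash
cat >> h.py <<'E'
def wings(n,p,d,c,ax=None):
    P=pts(d,c); hsv=cv2.cvtColor(p,cv2.COLOR_RGB2HSV)
    return P,hsv
E
python3 - <<'E'
from h import *
for n,box in(('top',(150,270,180,310)),('side',(100,225,210,300))):
    z=np.load(n+'0.npz');p,d=z['p'],z['d'];c=eyes.camera_params(n);P,h=wings(n,p,d,c)
    m=np.zeros((400,640),bool);m[box[0]:box[1],box[2]:box[3]]=1
    st=m&(h[...,1]<60)&(h[...,2]>110)&(P[...,2]>.098)&(P[...,2]<.14)
    q=P[st];print(n,'steel',len(q),q.mean(0),np.median(q[:,2]))
    top=q[q[:,2]>.118]
    (cx,cy),wh,a=cv2.minAreaRect((q[:,:2]*1000).astype(np.float32));print('rect',cx,cy,wh,a)
    w,V=np.linalg.eigh(np.cov(q[:,:2].T));print('axis dir deg',np.degrees(np.arctan2(V[1,1],V[0,1])))
    hd=m&(P[...,2]>.125)&(P[...,2]<.137)&(h[...,2]<110);q=P[hd];k=q
    r=cv2.minAreaRect((q[:,:2]*1000).astype(np.float32));print('head',len(q),r,q.mean(0))
    bs=m&(P[...,2]>.012)&(P[...,2]<.026);r=cv2.minAreaRect((P[bs][:,:2]*1000).astype(np.float32));print('base',r)
    np.save(n+'st.npy',st)
    sat=(h[...,1]>150)&(h[...,0]>100)&(h[...,0]<125);nn,l,s,ce=cv2.connectedComponentsWithStats(sat.astype(np.uint8))
    for i in range(1,nn):
        if s[i,4]>60 and s[i,0]<400:print('blue',s[i],np.median(P[l==i],0))
z=np.load('top0.npz');im=cv2.resize(z['p'][150:270,180:310],None,fx=4.5,fy=4.5,interpolation=cv2.INTER_CUBIC);cv2.imwrite('pics/c0.png',im[...,::-1])
E
```

```text
top steel 134 [0.56167289 0.12333075 0.12477147] 0.12567338954997537
rect 560.19140625 123.12785339355469 (19.89041519165039, 68.35592651367188) 65.26151275634766
axis dir deg 145.9839702448978
head 358 ((583.7042236328125, 147.9406280517578), (85.94804382324219, 63.36186599731445), 40.51399230957031) [0.59061137 0.16843691 0.13106057]
base ((569.5167236328125, 128.4488525390625), (242.5548095703125, 219.47276306152344), 6.26090669631958)
blue [249 202  13  24 111] [0.55340256 0.10858502 0.03518634]
blue [281 258  25  25 496] [0.45265851 0.03107696 0.07487143]
blue [228 262  25  25 479] [0.43923537 0.14031044 0.02106505]
side steel 169 [0.56066172 0.12330862 0.12233008] 0.1255615982422142
rect 566.1185302734375 126.9837646484375 (62.73512268066406, 49.371795654296875) 10.21402359008789
axis dir deg 146.9382756260162
head 299 ((580.944580078125, 153.369140625), (80.95697021484375, 33.887149810791016), 56.04330825805664) [0.58778577 0.16385294 0.13100054]
base ((571.4006958007812, 140.24545288085938), (161.29122924804688, 119.80462646484375), 54.78828811645508)
blue [243 174  28  24 406] [0.55087332 0.11225285 0.03622038]
blue [181 209  30  27 635] [0.43595306 0.13361012 0.02085977]
blue [219 217  33  31 779] [0.45081126 0.02679567 0.07471183]
```

View pics/c0.png

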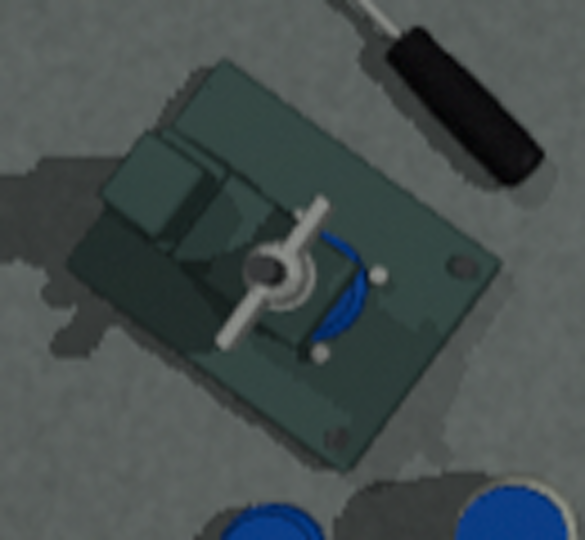

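The wing line is at about -35° in the world, the nut axis is near (0.561, 0.1245), and press +y points 54.8°. The base and wing sizes agree with what is given. I'll shut the fingers and go above the wing.

Emit:
{"op": "apply_moves", "data": {"increments": [[-30, -12, 3, 0, 0, 0.02, -1], [-75, -31, 8, 0, 0, 0.05, -1], [-120, -50, 12, 0, 0, 0.08, -1], [-165, -69, 16, 0, 0, 0.11, -1], [-210, -88, 20, 0, 0, 0.14, -1], [-255, -107, 24, 0, 0, 0.17, -1], [-300, -126, 28, 0, 0, 0.2, -1], [-345, -145, 32, 0, 0, 0.22, -1]], "force": 60}}

```text
t: 1.1
eef_pos: [0.4445, 0.2568, 0.1988]
tcp_rot: [0.261, 0.965, -0.0, -0.0]
contact_force: [0.8, -0.2, 0.3]
gripper_width: 0.0
grasp_force: 0.0
```

```bash
cat >> h.py <<'E'
from scipy.spatial.transform import Rotation as R
A=np.array([.561,.1245])
def delta(xyz,psi):
    s=telemetry.sense();r=R.from_quat(s['tcp_rot']);y=r.apply([0,1,0])
    cur=np.degrees(np.arctan2(y[1],y[0]));yaw=(psi-cur+180)%360-180
    print('t',s['t'],'pos',s['eef_pos'],'psi',cur,'F',s['contact_force'],'w',s['gripper_width'],'j6',s['joint_positions'][5])
    print('move',r.inv().apply(np.array(xyz)-s['eef_pos'])*1000,'az',-np.radians(yaw))
def behind(phi,s,rad=27,z=.112):  # finger pose behind wing at world angle phi(deg)
    a=np.radians(phi);u=np.array([np.cos(a),np.sin(a)]);t=np.array([u[1],-u[0]])
    p=A+(rad*u-s*t)/1000;return [*p,z],phi+90
E
python3 - <<'E'
from h import *
p,psi=behind(-35,24,z=.175);print(p,psi);delta(p,psi)
E
```

```text
[np.float64(0.5968829396682279), np.float64(0.12867308528145757), 0.175] 55
t 1.1 pos [0.44454236 0.25679889 0.19883321] psi 59.766931376118336 F [ 0.77803931 -0.2084184   0.29012826] w 3.7728520112793934e-05 j6 -0.591318347039704
move [-196.14377227  -33.98494142   23.76004662] az 0.0831986477298894
```

Emit:
{"op": "apply_moves", "data": {"increments": [[-28, -5, 3, 0, 0, 0.01, -1], [-58, -10, 7, 0, 0, 0.02, -1], [-90, -16, 11, 0, 0, 0.04, -1], [-122, -21, 15, 0, 0, 0.05, -1], [-154, -27, 19, 0, 0, 0.07, -1], [-180, -31, 22, 0, 0, 0.08, -1], [-196, -34, 24, 0, 0, 0.083, -1], [-196, -34, 24, 0, 0, 0.083, -1]]}}

```text
t: 2.1
eef_pos: [0.596, 0.1297, 0.1746]
tcp_rot: [0.301, 0.954, -0.0, -0.001]
contact_force: [-0.9, 0.6, 0.6]
gripper_width: 0.0
grasp_force: 0.0
```

```bash
python3 - <<'E'
from h import *
p,psi=behind(-35,24);delta(p,psi)
ims=[]
for n,b in(('top',(150,270,180,310)),('side',(60,230,170,330))):
    q,d,c=snap(n);i=q[b[0]:b[1],b[2]:b[3]];ims.append(cv2.resize(i,(390,390*i.shape[0]//i.shape[1]),interpolation=cv2.INTER_CUBIC)[:360])
ims=[cv2.resize(i,(390,360)) for i in ims]
cv2.imwrite('pics/c1.png',np.hstack(ims)[...,::-1])
E
```

```text
t 2.1 pos [0.59604327 0.12969875 0.17461904] psi 55.00965218795587 F [-0.92708613  0.61325275  0.6073412 ] w 4.2085933041208905e-05 j6 -0.8064390451226032
move [-1.33717742 -0.31454222 62.61800014] az 0.00016846245985143493
```

View pics/c1.png

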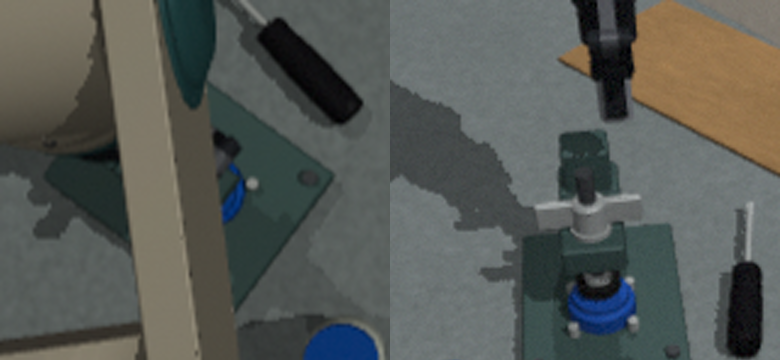

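The side view (right half of the picture) shows the shut fingertip at (612,115), above and behind the right wing at (625,210). The arm hides the top view. I'll go down behind the wing.

Emit:
{"op": "apply_moves", "data": {"increments": [[0, 0, 12, 0, 0, 0, -1], [-1, 0, 25, 0, 0, 0, -1], [-1, 0, 36, 0, 0, 0, -1], [-1, 0, 45, 0, 0, 0, -1], [-1, 0, 52, 0, 0, 0, -1], [-1, 0, 58, 0, 0, 0, -1], [-1, 0, 63, 0, 0, 0, -1], [-1, 0, 63, 0, 0, 0, -1]]}}

```text
t: 3.2
eef_pos: [0.5967, 0.1295, 0.1119]
tcp_rot: [0.3, 0.954, -0.0, -0.0]
contact_force: [-0.9, 0.3, -0.3]
gripper_width: -0.0002
grasp_force: 0.0
```

```bash
python3 - <<'E'
from h import *
p,psi=behind(-35,18);delta(p,psi)
ims=[]
for n,b in(('side',(60,230,170,330)),):
    q,d,c=snap(n);i=q[b[0]:b[1],b[2]:b[3]];cv2.imwrite('pics/c2.png',cv2.resize(i,None,fx=3,fy=3,interpolation=cv2.INTER_CUBIC)[...,::-1])
E
```

```text
t 3.2 pos [0.59665833 0.12953946 0.11192635] psi 55.05503260797201 F [-0.93370306  0.34887737 -0.32395952] w -0.00015472116650405444 j6 -0.8076183657200746
move [-0.67456336 -6.58153446 -0.07189828] az 0.000960500205070843
```

View pics/c2.png

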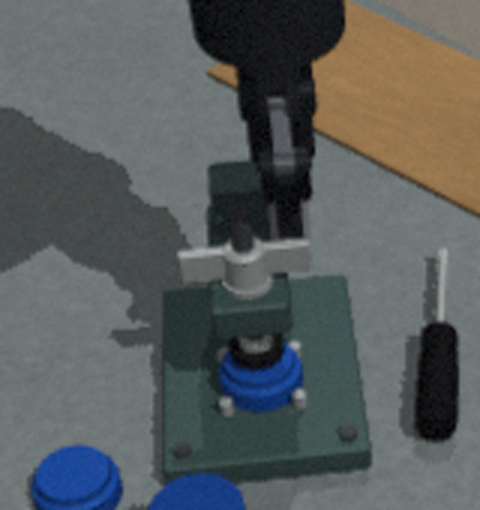

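The finger stands behind the right wing (290,255), clear of the head (235,185). Next I'll work out the stroke rows.

```bash
cat >> h.py <<'E'
def arc(phi0,gam,s,rad=27,z=.112):
    # rows (tool axes now) for wing angles phi0-gam
    st=telemetry.sense();r=R.from_quat(st['tcp_rot']);y=r.apply([0,1,0]);cur=np.degrees(np.arctan2(y[1],y[0]))
    for g in gam:
        p,psi=behind(phi0-g,s,rad,z);yaw=(psi-cur+180)%360-180
        print(g,np.round(r.inv().apply(np.array(p)-st['eef_pos'])*1000,1),round(-np.radians(yaw),3))
E
python3 - <<'E'
from h import *
arc(-35,[0,10,20,30,40,50,60,70,80],18)
E
```

```text
0 [-0.6 -6.7  0.3] 0.001
10 [ -3.3 -11.7   0.3] 0.176
20 [ -5.1 -17.    0.3] 0.35
30 [ -5.9 -22.6   0.3] 0.525
40 [ -5.8 -28.3   0.3] 0.699
50 [ -4.7 -33.8   0.3] 0.874
60 [ -2.6 -39.1   0.3] 1.048
70 [  0.3 -43.9   0.3] 1.223
80 [  4.1 -48.2   0.3] 1.397
```

Emit:
{"op": "apply_moves", "data": {"increments": [[-0.6, -6.7, 0, 0, 0, 0, -1], [-3.3, -11.7, 0, 0, 0, 0.175, -1], [-5.1, -17, 0, 0, 0, 0.35, -1], [-5.9, -22.6, 0, 0, 0, 0.525, -1], [-5.8, -28.3, 0, 0, 0, 0.7, -1], [-4.7, -33.8, 0, 0, 0, 0.875, -1], [-2.6, -39.1, 0, 0, 0, 1.05, -1], [0.3, -43.9, 0, 0, 0, 1.22, -1]]}}

```text
t: 4.25
eef_pos: [0.5716, 0.0934, 0.1129]
tcp_rot: [0.794, 0.608, 0.001, 0.0]
contact_force: [2.6, 2.0, 0.4]
gripper_width: -0.0002
grasp_force: 0.7
```

```bash
python3 - <<'E'
from h import *
p,psi=behind(-105,18);delta(p,psi)
arc(-35,[80,90,100,110,120,130,140,150,160,170,180],18)
b=(60,230,170,330);q,d,c=snap('side');i=q[b[0]:b[1],b[2]:b[3]];cv2.imwrite('pics/c3.png',cv2.resize(i,None,fx=3,fy=3,interpolation=cv2.INTER_CUBIC)[...,::-1])
E
```

```text
t 4.25 pos [0.57159595 0.09344959 0.11289784] psi -15.17971891871145 F [2.58786441 1.97553273 0.44581392] w -0.00021298568354209072 j6 0.36309094759625543
move [ 0.24833421 -0.27351524  0.89762971] az -0.003136686859638744
80 [-2.5 -5.2  0.9] 0.171
90 [ -4.3 -10.6   0.9] 0.346
100 [ -5.2 -16.2   0.9] 0.52
110 [ -5.1 -21.8   0.9] 0.695
120 [ -4.  -27.4   0.9] 0.87
130 [ -1.9 -32.6   0.8] 1.044
140 [  1.  -37.5   0.8] 1.219
150 [  4.7 -41.8   0.8] 1.393
160 [  9.1 -45.3   0.8] 1.568
170 [ 14.1 -48.    0.8] 1.742
180 [ 19.4 -49.9   0.8] 1.917
```

View pics/c3.png

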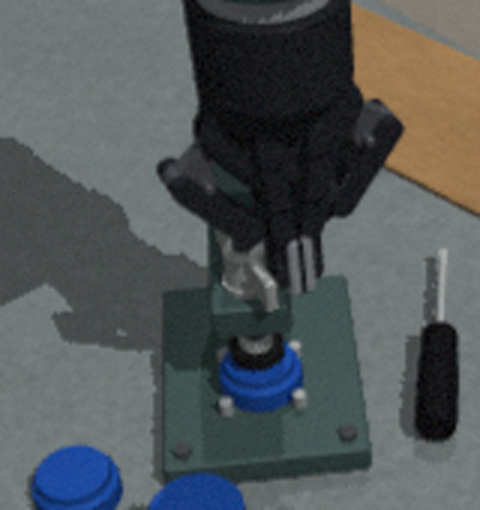

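The wing has turned about 70° and now points toward the camera at (267,290), with the finger on its trailing side. I'll continue the stroke.

Emit:
{"op": "apply_moves", "data": {"increments": [[-2.5, -5.2, 0.5, 0, 0, 0.17, -1], [-4.3, -10.6, 0.5, 0, 0, 0.345, -1], [-5.2, -16.2, 0.5, 0, 0, 0.52, -1], [-5.1, -21.8, 0.5, 0, 0, 0.695, -1], [-4, -27.4, 0.5, 0, 0, 0.87, -1], [-1.9, -32.6, 0.5, 0, 0, 1.045, -1], [1, -37.5, 0.5, 0, 0, 1.22, -1], [4.7, -41.8, 0.5, 0, 0, 1.395, -1]]}}

```text
t: 5.3
eef_pos: [0.5319, 0.1085, 0.1121]
tcp_rot: [0.999, -0.043, -0.0, 0.0]
contact_force: [-1.4, -2.1, 0.9]
gripper_width: 0.0
grasp_force: 0.8
```

```bash
python3 - <<'E'
from h import *
p,psi=behind(-185,18);delta(p,psi)
arc(-35,[160,170,180,185],18)
arc(-35,[182],26,z=.117)
arc(-35,[180],26,z=.165)
E
```

```text
t 5.3 pos [0.53194145 0.10848826 0.11207075] psi -94.96453759642918 F [-1.4129729  -2.13525929  0.94516921] w 6.856903318999134e-06 j6 1.7910158543481114
move [ 0.55276376 -0.48313164  0.07040663] az 0.0006189357029817756
160 [-2.2 -5.4  0.1] 0.175
170 [ -4.  -10.8   0.1] 0.35
180 [ -4.8 -16.4   0.1] 0.524
185 [ -4.9 -19.2   0.1] 0.611
182 [ -9.1 -10.7  -4.9] 0.559
180 [ -8.8  -9.4 -52.9] 0.524
```

Emit:
{"op": "apply_moves", "data": {"increments": [[-2.2, -5.4, 0, 0, 0, 0.175, -1], [-4, -10.8, 0, 0, 0, 0.35, -1], [-4.8, -16.4, 0, 0, 0, 0.525, -1], [-4.8, -16.4, 0, 0, 0, 0.525, -1], [-8.8, -9.4, 0, 0, 0, 0.525, -1], [-8.8, -9.4, -15, 0, 0, 0.525, -1], [-8.8, -9.4, -35, 0, 0, 0.525, -1], [-8.8, -9.4, -55, 0, 0, 0.525, -1]]}}

```text
t: 6.3
eef_pos: [0.5245, 0.1189, 0.1688]
tcp_rot: [0.954, -0.299, 0.001, -0.0]
contact_force: [0.4, -0.1, 0.0]
gripper_width: 0.0001
grasp_force: 0.0
```

```bash
python3 - <<'E'
from h import *
b=(60,230,170,330);q,d,c=snap('side');P=pts(d,c);h=cv2.cvtColor(q,cv2.COLOR_RGB2HSV)
m=np.zeros((400,640),bool);m[100:200,200:310]=1
st=m&(h[...,1]<60)&(h[...,2]>110)&(P[...,2]>.104)&(P[...,2]<.13)&(np.linalg.norm(P[...,:2]-A,axis=2)<.045)
w,V=np.linalg.eigh(np.cov(P[st][:,:2].T));print(st.sum(),P[st].mean(0),'wing',np.degrees(np.arctan2(V[1,1],V[0,1])))
i=q[b[0]:b[1],b[2]:b[3]];cv2.imwrite('pics/c4.png',cv2.resize(i,None,fx=3,fy=3,interpolation=cv2.INTER_CUBIC)[...,::-1])
p,psi=behind(-35,24,z=.168);delta(p,psi)
E
```

```text
177 [0.56040427 0.12266586 0.12297468] wing 149.04443845106323
t 6.35 pos [0.52568962 0.11911918 0.17203136] psi -124.76857301601478 F [0.37868207 0.04668266 2.49032817] w -6.734935001037193e-05 j6 2.331892281213936
move [ 53.01420949 -48.42822656   4.49645078] az -3.137553490741291
```

View pics/c4.png

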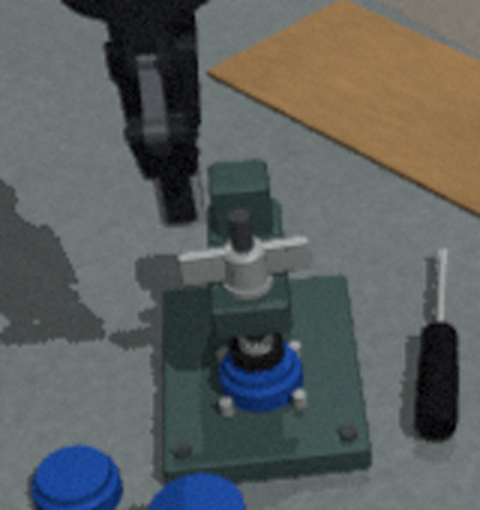

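The nut did about 178° and its wings are back at the same line (180,268)–(310,245); the cap is still in its nest. I'll return over the top and rotate back.

Emit:
{"op": "apply_moves", "data": {"increments": [[7, -6, 0, 0, 0, -0.18, -1], [14, -12, 0, 0, 0, -0.36, -1], [21, -18, 0, 0, 0, -0.54, -1], [28, -24, 0, 0, 0, -0.72, -1], [35, -30, 0, 0, 0, -0.9, -1], [41, -36, 0, 0, 0, -1.08, -1], [47, -42, 0, 0, 0, -1.26, -1], [53, -48, 0, 0, 0, -1.44, -1]]}}

```text
t: 7.35
eef_pos: [0.5956, 0.1281, 0.1674]
tcp_rot: [0.913, 0.407, 0.0, 0.0]
contact_force: [0.0, -0.1, 0.1]
gripper_width: 0.0001
grasp_force: 0.0
```

Emit:
{"op": "apply_moves", "data": {"increments": [[0, 0, 0, 0, 0, -0.18, -1], [0, 0, 0, 0, 0, -0.36, -1], [0, 0, 0, 0, 0, -0.54, -1], [0, 0, 0, 0, 0, -0.72, -1], [0, 0, 0, 0, 0, -0.9, -1], [0, 0, 0, 0, 0, -1.08, -1], [0, 0, 0, 0, 0, -1.26, -1], [0, 0, 0, 0, 0, -1.44, -1]]}}

```text
t: 8.35
eef_pos: [0.5953, 0.128, 0.1674]
tcp_rot: [0.418, 0.908, 0.0, 0.0]
contact_force: [-0.4, -0.4, -0.5]
gripper_width: -0.0002
grasp_force: 0.0
```

```bash
python3 - <<'E'
from h import *
p,psi=behind(-33,24);delta(p,psi)
E
```

```text
t 8.35 pos [0.59530889 0.12804312 0.16736577] psi 40.57431655806707 F [-0.37708674 -0.39555543 -0.4835385 ] w -0.000204837924891637 j6 -0.5569822959912705
move [ 0.53214767  2.24805833 55.36734693] az -0.2866822579520445
```

Emit:
{"op": "apply_moves", "data": {"increments": [[0, 1, 8, 0, 0, -0.15, -1], [0.5, 2, 18, 0, 0, -0.287, -1], [0.5, 2.2, 28, 0, 0, -0.287, -1], [0.5, 2.2, 37, 0, 0, -0.287, -1], [0.5, 2.2, 45, 0, 0, -0.287, -1], [0.5, 2.2, 51, 0, 0, -0.287, -1], [0.5, 2.2, 55, 0, 0, -0.287, -1], [0.5, 2.2, 55, 0, 0, -0.287, -1]]}}

```text
t: 9.35
eef_pos: [0.5964, 0.13, 0.1116]
tcp_rot: [0.287, 0.958, -0.0, -0.0]
contact_force: [0.2, 0.9, 0.3]
gripper_width: -0.0001
grasp_force: 0.0
```

Emit:
{"op": "apply_moves", "data": {"increments": [[0, -6, 0, 0, 0, 0, -1], [-2.7, -11, 0, 0, 0, 0.175, -1], [-4.5, -16.3, 0, 0, 0, 0.35, -1], [-5.3, -21.9, 0, 0, 0, 0.525, -1], [-5.2, -27.6, 0, 0, 0, 0.7, -1], [-4.1, -33.1, 0, 0, 0, 0.873, -1], [-2, -38.4, 0, 0, 0, 1.047, -1], [0.9, -43.2, 0, 0, 0, 1.222, -1]]}}

```text
t: 10.35
eef_pos: [0.5722, 0.0942, 0.1124]
tcp_rot: [0.787, 0.617, 0.001, 0.0]
contact_force: [0.9, 0.8, -0.8]
gripper_width: 0.0
grasp_force: 0.7
```

Emit:
{"op": "apply_moves", "data": {"increments": [[-2.7, -5, 0, 0, 0, 0.175, -1], [-4.5, -10.3, 0, 0, 0, 0.35, -1], [-5.4, -15.9, 0, 0, 0, 0.525, -1], [-5.3, -21.6, 0, 0, 0, 0.7, -1], [-4.1, -27.1, 0, 0, 0, 0.873, -1], [-2.1, -32.4, 0, 0, 0, 1.047, -1], [0.9, -37.2, 0, 0, 0, 1.222, -1], [4.6, -41.5, 0, 0, 0, 1.396, -1]]}}

```text
t: 11.35
eef_pos: [0.5324, 0.108, 0.1122]
tcp_rot: [0.999, -0.033, 0.0, 0.0]
contact_force: [-0.8, -1.0, 1.0]
gripper_width: 0.0001
grasp_force: 0.8
```

```bash
python3 - <<'E'
from h import *
p,psi=behind(-183,18);delta(p,psi)
arc(-33,[160,170,180],18);arc(-33,[180],26,z=.168)
E
```

```text
t 11.35 pos [0.53237434 0.10801319 0.11222238] psi -93.74831806220222 F [-0.81122898 -0.99697012  0.97092792] w 5.570508351707003e-05 j6 1.768825458611239
move [0.72394365 0.02804447 0.22258699] az -0.013060614037572152
160 [-2.1 -4.9  0.2] 0.161
170 [ -3.9 -10.2   0.2] 0.336
180 [ -4.9 -15.8   0.2] 0.511
180 [ -8.8  -8.8 -55.8] 0.511
```

Stroke 2 is nearly done. I'll finish it, lift and return.

Emit:
{"op": "apply_moves", "data": {"increments": [[-2.1, -4.9, 0, 0, 0, 0.165, -1], [-3.9, -10.2, 0, 0, 0, 0.34, -1], [-4.9, -15.8, 0, 0, 0, 0.52, -1], [-4.9, -15.8, 0, 0, 0, 0.52, -1], [-8.8, -8.8, 0, 0, 0, 0.52, -1], [-8.8, -8.8, -15, 0, 0, 0.52, -1], [-8.8, -8.8, -35, 0, 0, 0.52, -1], [-8.8, -8.8, -56, 0, 0, 0.52, -1]]}}

```text
t: 12.35
eef_pos: [0.5246, 0.1176, 0.1697]
tcp_rot: [0.959, -0.285, 0.001, -0.0]
contact_force: [-0.3, -0.0, -0.3]
gripper_width: 0.0002
grasp_force: 0.0
```

```bash
cat >> h.py <<'E'
def wing():
    q,d,c=snap('side');P=pts(d,c);h=cv2.cvtColor(q,cv2.COLOR_RGB2HSV)
    m=np.zeros((400,640),bool);m[100:200,200:310]=1
    near=np.linalg.norm(P[...,:2]-A,axis=2)
    st=m&(h[...,1]<60)&(h[...,2]>110)&(P[...,2]>.104)&(P[...,2]<.13)&(near<.045)
    w,V=np.linalg.eigh(np.cov(P[st][:,:2].T));print(st.sum(),P[st].mean(0),'wing',np.degrees(np.arctan2(V[1,1],V[0,1])))
    sp=m&(near<.010)&(P[...,2]>.13)&(P[...,2]<.16);print('spindle top',np.percentile(P[sp][:,2],[90,97]) if sp.any() else None)
    return q
E
python3 - <<'E'
from h import *
wing();p,psi=behind(-33,24,z=.168);delta(p,psi)
E
```

```text
178 [0.56069989 0.12280397 0.12289675] wing 151.33696006986557
spindle top [0.14567734 0.1461789 ]
t 12.4 pos [0.52588014 0.11783404 0.17314234] psi -123.12653207762999 F [0.93026674 0.2038394  3.70049515] w -0.00017457903788002617 j6 2.3008364111982544
move [ 52.68934853 -48.81154099   5.61146997] az 3.139384252225761
```

Emit:
{"op": "apply_moves", "data": {"increments": [[7, -6, 0, 0, 0, -0.18, -1], [14, -12, 0, 0, 0, -0.36, -1], [21, -18, 0, 0, 0, -0.54, -1], [28, -24, 0, 0, 0, -0.72, -1], [35, -30, 0, 0, 0, -0.9, -1], [41, -36, 0, 0, 0, -1.08, -1], [47, -42, 0, 0, 0, -1.26, -1], [53, -48, 0, 0, 0, -1.44, -1]]}}

```text
t: 13.4
eef_pos: [0.5955, 0.1289, 0.1684]
tcp_rot: [0.907, 0.42, 0.0, 0.0]
contact_force: [-0.1, 0.5, -0.8]
gripper_width: 0.0001
grasp_force: 0.0
```

Emit:
{"op": "apply_moves", "data": {"increments": [[0, 0, 0, 0, 0, -0.18, -1], [0, 0, 0, 0, 0, -0.36, -1], [0, 0, 0, 0, 0, -0.54, -1], [0, 0, 0, 0, 0, -0.72, -1], [0, 0, 0, 0, 0, -0.9, -1], [0, 0, 0, 0, 0, -1.08, -1], [0, 0, 0, 0, 0, -1.26, -1], [0, 0, 0, 0, 0, -1.44, -1]]}}

```text
t: 14.4
eef_pos: [0.5952, 0.1289, 0.1684]
tcp_rot: [0.405, 0.914, 0.0, 0.0]
contact_force: [-0.7, 0.2, -0.1]
gripper_width: 0.0001
grasp_force: 0.0
```

```bash
python3 - <<'E'
from h import *
p,psi=behind(-31,25);delta(p,psi)
z=np.load('side0.npz');P=pts(z['d'],eyes.camera_params('side'));n=np.linalg.norm(P[...,:2]-A,axis=2)
sp=(n<.010)&(P[...,2]>.13)&(P[...,2]<.16);print(np.percentile(P[sp][:,2],[90,97]))
E
```

```text
t 14.4 pos [0.59520284 0.12886727 0.16837885] psi 42.221367470060635 F [-0.73505553  0.20455276 -0.11887452] w 0.0001014555804118609 j6 -0.5843693932911299
move [ 1.13781999  3.4200722  56.38122841] az -0.29284238162966786
[0.14945457 0.15011895]
```

Emit:
{"op": "apply_moves", "data": {"increments": [[0.5, 1.5, 8, 0, 0, -0.15, -1], [1, 3.4, 18, 0, 0, -0.293, -1], [1.1, 3.4, 28, 0, 0, -0.293, -1], [1.1, 3.4, 37, 0, 0, -0.293, -1], [1.1, 3.4, 45, 0, 0, -0.293, -1], [1.1, 3.4, 51, 0, 0, -0.293, -1], [1.1, 3.4, 56, 0, 0, -0.293, -1], [1.1, 3.4, 56, 0, 0, -0.293, -1]]}}

```text
t: 15.4
eef_pos: [0.5967, 0.1321, 0.1114]
tcp_rot: [0.271, 0.963, -0.0, -0.0]
contact_force: [-0.7, 0.1, -0.7]
gripper_width: 0.0001
grasp_force: 0.0
```

Emit:
{"op": "apply_moves", "data": {"increments": [[0, -7, 0, 0, 0, 0, -1], [-2.7, -12, 0, 0, 0, 0.175, -1], [-4.5, -17.3, 0, 0, 0, 0.35, -1], [-5.3, -22.9, 0, 0, 0, 0.525, -1], [-5.2, -28.6, 0, 0, 0, 0.7, -1], [-4.1, -34.1, 0, 0, 0, 0.873, -1], [-2, -39.4, 0, 0, 0, 1.047, -1], [0.9, -44.2, 0, 0, 0, 1.222, -1]]}}

```text
t: 16.4
eef_pos: [0.5732, 0.0945, 0.1125]
tcp_rot: [0.776, 0.631, 0.001, 0.0]
contact_force: [1.6, 0.7, 0.9]
gripper_width: -0.0003
grasp_force: 0.7
```

Emit:
{"op": "apply_moves", "data": {"increments": [[-2.7, -5, 0, 0, 0, 0.175, -1], [-4.5, -10.3, 0, 0, 0, 0.35, -1], [-5.4, -15.9, 0, 0, 0, 0.525, -1], [-5.3, -21.6, 0, 0, 0, 0.7, -1], [-4.1, -27.1, 0, 0, 0, 0.873, -1], [-2.1, -32.4, 0, 0, 0, 1.047, -1], [-2.1, -32.4, 0, 0, 0, 1.047, -1], [-2.1, -32.4, 0, 0, 0, 1.047, -1]]}}

```text
t: 17.4
eef_pos: [0.541, 0.099, 0.1121]
tcp_rot: [0.987, 0.163, 0.0, -0.0]
contact_force: [1.1, -0.1, -0.2]
gripper_width: -0.0001
grasp_force: 0.0
```

```bash
python3 - <<'E'
from h import *
p,psi=behind(-161,18);delta(p,psi)
arc(-31,[134,138,142,146,148,150,152,154,156,158,160],18)
E
```

```text
t 17.4 pos [0.54101344 0.09904973 0.11206654] psi -71.20362086060138 F [ 1.11819551 -0.14559844 -0.18533752] w -0.00010667858169522736 j6 1.3565688252310941
move [0.18499909 0.44263677 0.06662948] az -0.0035538544432384095
134 [-1.  -1.5  0.1] 0.066
138 [-2.1 -3.5  0.1] 0.136
142 [-3.  -5.6  0.1] 0.206
146 [-3.8 -7.7  0.1] 0.276
148 [-4.1 -8.8  0.1] 0.311
150 [-4.4 -9.9  0.1] 0.346
152 [ -4.6 -11.    0.1] 0.38
154 [ -4.8 -12.1   0.1] 0.415
156 [ -5.  -13.2   0.1] 0.45
158 [ -5.2 -14.3   0.1] 0.485
160 [ -5.3 -15.4   0.1] 0.52
```

Emit:
{"op": "apply_moves", "data": {"increments": [[-1, -1.5, 0, 0, 0, 0.066, -1], [-2.1, -3.5, 0, 0, 0, 0.136, -1], [-3, -5.6, 0, 0, 0, 0.206, -1], [-3.8, -7.7, 0, 0, 0, 0.276, -1], [-4.1, -8.8, 0, 0, 0, 0.311, -1], [-4.4, -9.9, 0, 0, 0, 0.346, -1], [-4.4, -9.9, 0, 0, 0, 0.346, -1], [-4.4, -9.9, 0, 0, 0, 0.346, -1]]}}

```text
t: 18.4
eef_pos: [0.5335, 0.1071, 0.1118]
tcp_rot: [1.0, -0.01, -0.0, -0.0]
contact_force: [-0.9, -0.9, 0.0]
gripper_width: -0.0
grasp_force: 0.7
```

```bash
python3 - <<'E'
from h import *
delta(*behind(-181,18))
arc(-31,[151,152,153,154,155,156,157,158],18)
E
```

```text
t 18.4 pos [0.53353646 0.10713654 0.1117638 ] psi -91.17129111297137 F [-0.86232721 -0.91487574  0.00405592] w -4.355454930888204e-05 j6 1.7214988150020083
move [ 0.15678339  0.15939428 -0.23622875] az -0.0029895939007560535
151 [-0.2 -0.3 -0.2] 0.014
152 [-0.5 -0.8 -0.2] 0.032
153 [-0.8 -1.3 -0.2] 0.049
154 [-1.  -1.8 -0.2] 0.067
155 [-1.3 -2.3 -0.2] 0.084
156 [-1.6 -2.8 -0.2] 0.102
157 [-1.8 -3.3 -0.2] 0.119
158 [-2.1 -3.8 -0.2] 0.137
```

Emit:
{"op": "apply_moves", "data": {"increments": [[-0.2, -0.3, 0, 0, 0, 0.014, -1], [-0.5, -0.8, 0, 0, 0, 0.032, -1], [-0.8, -1.3, 0, 0, 0, 0.049, -1], [-1, -1.8, 0, 0, 0, 0.067, -1], [-1.2, -2, 0, 0, 0, 0.075, -1], [-1.3, -2.3, 0, 0, 0, 0.084, -1], [-1.3, -2.3, 0, 0, 0, 0.084, -1], [-1.3, -2.3, 0, 0, 0, 0.084, -1]]}}

```text
t: 19.4
eef_pos: [0.5323, 0.1096, 0.1118]
tcp_rot: [0.999, -0.053, 0.0, -0.0]
contact_force: [-1.2, -1.6, -0.3]
gripper_width: -0.0001
grasp_force: 0.8
```

Emit:
{"op": "apply_moves", "data": {"increments": [[-0.2, -0.2, 0, 0, 0, 0.009, -1], [-0.3, -0.5, 0, 0, 0, 0.017, -1], [-0.5, -0.7, 0, 0, 0, 0.026, -1], [-0.6, -1, 0, 0, 0, 0.035, -1], [-0.8, -1.2, 0, 0, 0, 0.044, -1], [-0.9, -1.5, 0, 0, 0, 0.052, -1], [-0.9, -1.5, 0, 0, 0, 0.052, -1], [-0.9, -1.5, 0, 0, 0, 0.052, -1]]}}

```text
t: 20.4
eef_pos: [0.5315, 0.1109, 0.1118]
tcp_rot: [0.997, -0.079, -0.0, 0.0]
contact_force: [-2.5, -4.5, 0.3]
gripper_width: 0.0001
grasp_force: 2.1
```

Emit:
{"op": "apply_moves", "data": {"increments": [[-0.2, -0.2, 0, 0, 0, 0.009, -1], [-0.3, -0.5, 0, 0, 0, 0.017, -1], [-0.5, -0.7, 0, 0, 0, 0.026, -1], [-0.6, -1, 0, 0, 0, 0.035, -1], [-0.6, -1, 0, 0, 0, 0.035, -1], [-0.6, -1, 0, 0, 0, 0.035, -1], [-0.6, -1, 0, 0, 0, 0.035, -1], [-0.6, -1, 0, 0, 0, 0.035, -1]]}}

```text
t: 21.4
eef_pos: [0.531, 0.1111, 0.1117]
tcp_rot: [0.995, -0.096, -0.0, 0.001]
contact_force: [-2.7, -7.5, 0.2]
gripper_width: 0.0003
grasp_force: 4.1
```

Emit:
{"op": "apply_moves", "data": {"increments": [[-0.2, -0.3, 0, 0, 0, 0, -1], [-0.3, -0.7, 0, 0, 0, 0, -1], [-0.4, -1, 0, 0, 0, 0, -1], [-0.5, -1.4, 0, 0, 0, 0, -1], [-0.6, -1.8, 0, 0, 0, 0, -1], [-0.6, -1.8, 0, 0, 0, 0, -1], [-0.6, -1.8, 0, 0, 0, 0, -1], [-0.6, -1.8, 0, 0, 0, 0, -1]]}}

```text
t: 22.4
eef_pos: [0.531, 0.1115, 0.1118]
tcp_rot: [0.995, -0.097, 0.0, 0.002]
contact_force: [-3.1, -14.3, 0.9]
gripper_width: -0.0002
grasp_force: 7.2
```

It's at a firm stop: 15 N with no further turning. I'll back off, lift and look.

Emit:
{"op": "apply_moves", "data": {"increments": [[0, 4, 0, 0, 0, 0, -1], [0, 9, 0, 0, 0, 0, -1], [0, 12, 0, 0, 0, 0, -1], [0, 12, -15, 0, 0, 0, -1], [0, 12, -35, 0, 0, 0, -1], [0, 12, -60, 0, 0, 0, -1], [0, 12, -90, 0, 0, 0, -1], [0, 12, -110, 0, 0, 0, -1]]}}

```text
t: 23.4
eef_pos: [0.529, 0.1026, 0.2248]
tcp_rot: [0.995, -0.096, 0.002, -0.001]
contact_force: [-0.2, -0.2, -0.2]
gripper_width: -0.0002
grasp_force: 0.0
```

```bash
python3 - <<'E'
from h import *
i=wing();delta([.45,.1,.24],-100);cv2.imwrite('pics/f.png',i[...,::-1])
E
```

```text
183 [0.55985558 0.12245369 0.12270024] wing 176.5510680195712
spindle top [0.14391863 0.14471616]
t 23.45 pos [0.52978209 0.10273766 0.22751055] psi -100.98870460469038 F [-0.34936883 -0.71937189  3.14800155] w 0.00040165087205272623 j6 1.8855587039583364
move [-77.71027477  17.86258278 -13.06537105] az -0.01725615068147616
```

View pics/f.png

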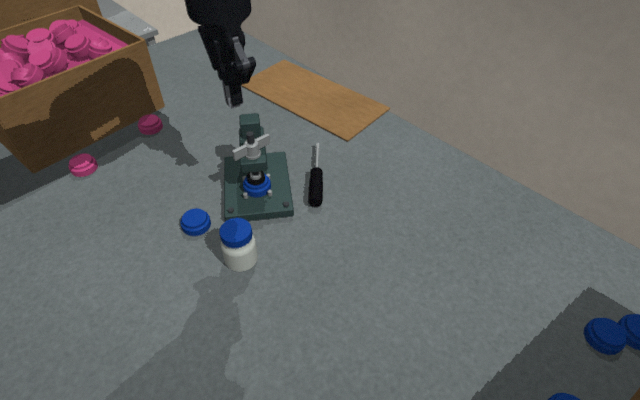

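The wing is at 176.6° (177.3° expected at the stop) and the spindle top is at 144.4 mm (144.4 mm expected). The cap, spare cap, jar and screwdriver are all in place, and the arm is clear above the press.

```bash
python3 -c "
from h import *
print(ticket.sign_off())"
```

```text
the job is handed in; nothing more can be done
None
```

The job is done and handed in after about 23 s: the nut is screwed down to its firm stop with the foot home on the cap, the cap is still in its nest, the spare cap, jar and screwdriver are undisturbed, and the arm is clear of the press.

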